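Cover the mug

ROBOT

A 6-joint arm with a two-finger parallel gripper is mounted at the origin on a cart in front of the work surface, level with it; the furniture and walls round the work are solid. World frame = base frame: x ahead of the robot, y to its left, z up, the work surface at z = 0. Lengths are in m, angles in rad, forces in N, time in s.
With the tool pointing down it reaches from about 0.375 to 0.925 m from the base axis. Payload 5.7 kg.
Tool frame: the origin (TCP) lies midway between the tips of the shut fingers; the grasp point (between the pads) lies 19 mm behind it; z points along the fingers, y is the line along which they close (so a half turn about z gives the same grasp; the last joint's range is limited). The gripper opens to 88 mm and grips with 3 to 60 N. Pads are 20 mm wide; open, the fingers measure 115 mm over their backs; the gripper's body (75 mm by 178 mm) begins 61 mm behind the grasp point.
Start: joints at [-1.229, 0.359, 1.51, -0, 1.272, -0.115], TCP at [0.265, -0.538, 0.223] pointing down, gripper open.
Joint ranges: [-2.97, 2.97], [-1.01, 2.36], [0.21, 2.38], [-0.96, 4.11], [0.2, 2.71], [-2.98, 2.98]. Speed limits (rad/s): [2.39, 2.39, 3.14, 3.14, 3.14, 3.14].

INTERFACE

Orientations are given as a unit quaternion [x, y, z, w].
In Python, from bench import move_ptp, servo_line, goto_joints, move_gripper, sleep, inverse_kinematics, capture, PlanningError, close_job, spot_in, silhouettes, current_clock, current_joint_pos, current_qvel, current_joint_torque, current_position, current_orientation, current_force, current_torque, current_finger_gap, current_grip_force gives the robot as it stands. Calls block until the motion is done:
- move_ptp(position, orientation): joint-space move of the TCP to a pose.
- servo_line(position, orientation=None, rate=0.15, contact_N=None): straight line of the TCP; orientation=None keeps the orientation; rate is the mean speed in m/s. With contact_N (N) it stops when the force on the tool has changed by that much, and returns True; else False.
- goto_joints(angles): joint-space move.
- move_gripper(opening): finger opening in m; the grip force is fixed at half the most; returns when the fingers have stopped.
- sleep(seconds).
- inverse_kinematics(position, orientation): joint angles nearest the present ones, or None.
- capture(name): name is "scene" or "top" or "wrist"; returns a dict with "image" (420x560x3 uint8, blue, green, red), "range_z" (420x560 float32, m along the optical axis (not along the pixel's ray), 0 where there is no reading), "intrinsics" (3x3 intrinsics, pixels), "k1" (the pictures are not rectified: a ray, as slopes to the right and down, at radius r is drawn at 1 + k1 r^2 times it, then the intrinsics apply), "R" (3x3) and "t" (3): a world point X has camera coordinates R X + t. Camera axes: x right, y down, z forward; pixel columns grow to the right and rows downward; lengths in m; the calibration is good to about 2 mm. A picture is of the moment at which its call begins.
A pose or a line that the arm cannot do raises PlanningError and nothing moves.
- close_job(): hands the job in; it is judged then, once.
Trained networks look in the newest picture that a camera, given by its name, has taken for a name from the list of things; names that differ only in an ending like _2 or _b are one class to them, and where a whole thing is asked for, a point or a joint stands for the part that bears it (a point fixed in the world has none). Each returns a list of dicts, best first, with "conf" (0 to 1); they miss things now and then, are a little off and sometimes report something else, mostly with a low value. They report only what shows in the picture. A call takes as long as a camera call. They do not tell look-alikes from the thing itself.
- spot_in(camera, query): "xy" ([column, row] in pixels, amid what is visible of it).
- silhouettes(camera, query): "region" (420x560 bool, what is visible of it) and "xy" ([column, row] in pixels, amid what is visible of it).
Readings, each from a call of its own:
- current_clock(): time.
- current_joint_pos(): joint angles.
- current_qvel(): joint speeds.
- current_joint_torque(): joint torques, N m.
- current_position(): TCP position.
- current_orientation(): TCP orientation.
- current_force(): force on the tool from outside, world axes, zero at the start.
- current_torque(): the same for the moment, N m.
- current_finger_gap(): finger opening in m.
- current_grip_force(): force on a finger pad.
Only numpy, scipy, OpenCV 4.12 (cv2) and the standard library are available. Lean on these libraries where they do the work, as an engineer would, in place of code of your own. Each camera call takes 0.05 s, during which the arm holds its last target. There are 200 camera calls.

TASK

Dust is about to fly at this bench: put the wide metal cover on the coffee mug by its knob, so that its plug sits down in the mug's mouth and the disc lies level on the rim all round. Lower it into place rather than dropping it, let go, and leave the mug standing where it is. The small cover and the tin of screws stay where they are.

Things in the scene. Friction and masses are not known exactly. Their poses are not given: they have to be found in the camera images.
- wide_cover: The larger of two like round covers lying plug down: dark steel disc 104 mm across, 4 mm thick; grey plug under it 50 mm across, 10 mm deep, lower edge bevelled; round black knob on top 24 mm across, 32 mm high; about 130 g. Origin: centre of the plug's underside, z up along the axis; disc from z = 10 to 14 mm, knob from 14 to 46 mm. Yaw does not matter.
- wide_cover_knob (a point): Point on the wide cover's axis inside the knob, 37 mm above the cover's origin (23 mm above the disc's top): a good height to grip the knob, 24 mm across, from any side.
- wide_cover_seat (a point): Centre of the underside of the wide cover's disc, 10 mm above the cover's origin: it lies at the mug's rim height when the cover is seated.
- mug: White ceramic mug, loose and upright, 95 mm tall and 92 mm across the rim, one handle (total 127 mm over the handle), about 270 g. Origin: centre of the underside of the 92 x 127 mm outline; the round body's axis is 16.5 mm from it towards +y of the mug, the handle points to -y of the mug.
- mug_rim (a point): Centre of the mug's mouth, at rim height (95 mm above the bench). The mouth is hollow; the wide cover's plug enters it with about 9 mm to spare on every side.
- small_cover: Bystander: the smaller cover, disc 72 mm across, plug 42 mm across, same heights and knob as the wide one; it belongs to the screw tin and would fall into the mug. Origin: centre of the plug's underside.
- screw_tin: Bystander: shallow open round metal tin of screws, 64 mm across, 20 mm tall. Origin: centre of its underside.
There are look-alikes about, which are no part of the job. Leave any turquoise look-alike of the wide_cover alone.

How it is judged:
By the outcome, as a careful person would: the job done as asked, in the order asked, and still so for the second after the job is handed in, with the robot touching nothing.
It also fails if it takes over 32 s, if anything falls off the work surface, if the arm or the gripper's body presses on something with over 40 N, if the wrist force passes 120 N, or if a joint passes its speed limit or range.

## Working session

There is one attempt and no reset: what is moved stays moved. The work goes in short steps, each a Python script; the robot and the scene stay as the last script left them, time stands still between calls to the robot, and variables do not carry over. Pictures are saved under pics/ and viewed, at most 10 in all, crops included, and the job is handed in when it is done.

```bash
mkdir -p pics; cat > h.py <<'E'
import numpy as np, cv2
from bench import *
def pts(c):
    K=np.array(c["intrinsics"]);h,w=c["range_z"].shape
    u,v=np.meshgrid(np.arange(w),np.arange(h))
    p=np.stack([u,v],-1).reshape(-1,1,2).astype(float)
    n=cv2.undistortPoints(p,K,np.array([c["k1"],0,0,0.])).reshape(h,w,2)
    z=c["range_z"].astype(float)
    C=np.dstack([n*z[...,None],z])
    X=(C-np.array(c["t"]))@np.array(c["R"])
    X[z==0]=np.nan
    return X
E
python3 - <<'E'
from h import *
for cam in ["top","scene"]:
    c=capture(cam);X=pts(c);im=c["image"].copy()
    for q in ["wide_cover","mug","small_cover","screw_tin"]:
        for s in silhouettes(cam,q)[:4]:
            r=s["region"];P=X[r];P=P[~np.isnan(P[:,0])]
            if len(P)==0: continue
            print(cam,q,round(s["conf"],2),np.round(s["xy"]),r.sum(),"med",np.median(P,0).round(3),"lo",np.percentile(P,2,0).round(3),"hi",np.percentile(P,98,0).round(3))
    cv2.imwrite(f"pics/{cam}1.png",im)
print(current_clock())
E
```

```text
top wide_cover 0.96 [422. 236.] 1157 med [ 0.426 -0.489  0.015] lo [ 0.378 -0.538  0.01 ] hi [ 0.473 -0.445  0.047]
top wide_cover 0.86 [139. 251.] 1168 med [0.405 0.259 0.014] lo [ 0.356  0.215 -0.   ] hi [0.453 0.31  0.045]
top wide_cover 0.71 [268. 218.] 1171 med [ 0.486 -0.085  0.014] lo [ 0.439 -0.13   0.009] hi [ 0.533 -0.038  0.046]
top mug 0.85 [177. 204.] 1191 med [0.524 0.159 0.039] lo [0.463 0.11  0.021] hi [0.567 0.193 0.096]
top small_cover 0.84 [343. 212.] 490 med [ 0.493 -0.284  0.015] lo [ 0.464 -0.317  0.01 ] hi [ 0.523 -0.257  0.048]
top screw_tin 0.82 [389. 197.] 420 med [ 0.54  -0.423  0.005] lo [ 0.513 -0.452 -0.002] hi [ 0.568 -0.391  0.02 ]
scene wide_cover 0.92 [262. 232.] 717 med [ 0.477 -0.09   0.013] lo [ 0.437 -0.131  0.009] hi [ 0.533 -0.039  0.045]
scene wide_cover 0.9 [139. 209.] 572 med [0.394 0.256 0.012] lo [0.354 0.215 0.009] hi [0.448 0.309 0.044]
scene mug 0.69 [197. 187.] 1218 med [0.508 0.131 0.066] lo [0.451 0.108 0.001] hi [0.568 0.196 0.093]
scene small_cover 0.94 [332. 251.] 472 med [ 0.484 -0.29   0.013] lo [ 0.458 -0.317  0.009] hi [ 0.523 -0.254  0.045]
scene screw_tin 0.68 [395. 260.] 502 med [ 0.542 -0.423  0.011] lo [ 0.509 -0.451 -0.   ] hi [ 0.575 -0.391  0.02 ]
0.5
```

View pics/top1.png

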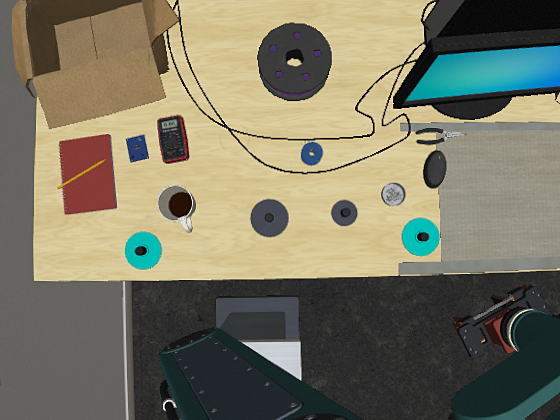

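View pics/scene1.png

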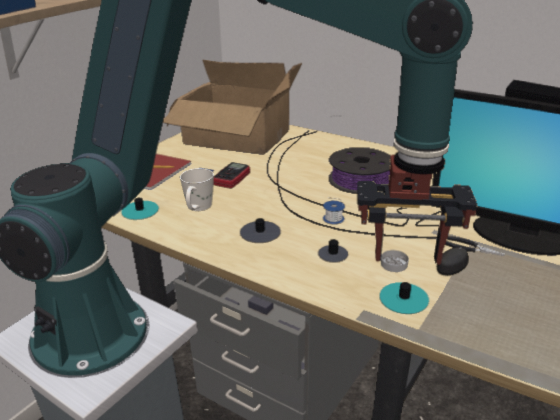

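Wide-cover candidates in the top view are turquoise (422,236), turquoise (139,251) and dark steel (268,218). The dark one at (268,218) is about 100 mm across and fits. (343,212) is dark too, but only about 65 mm, so it's the small cover. The mug is at (177,204) with its handle toward the robot. I'll confirm with a crop and measure the knob and rim.

```bash
cat >> h.py <<'E'
from scipy.optimize import least_squares
def circ(P):
    f=least_squares(lambda a:np.hypot(P[:,0]-a[0],P[:,1]-a[1])-a[2],[*P[:,:2].mean(0),.04],loss="soft_l1",f_scale=.003)
    return f.x.round(4)
def near(X,c,r,z0,z1):
    m=(np.hypot(X[...,0]-c[0],X[...,1]-c[1])<r)&(X[...,2]>z0)&(X[...,2]<z1)
    return X[m]
E
python3 - <<'E'
from h import *
for cam in ["top","scene"]:
    c=capture(cam);X=pts(c)
    k=near(X,(.486,-.085),.04,.038,.06)
    d=near(X,(.486,-.085),.06,.007,.02)
    r=near(X,(.52,.155),.07,.088,.11)
    print(cam,"knobtop",len(k),k.mean(0).round(4),"disc mid",((d.min(0)+d.max(0))/2).round(4),(d.max(0)-d.min(0)).round(3),
      "rim",len(r),circ(r),((r.min(0)+r.max(0))/2).round(4),(r.max(0)-r.min(0)).round(3))
    if cam=="top":
        cv2.imwrite("pics/crop.png",cv2.resize(c["image"][170:290,100:460],None,fx=2.2,fy=2.2,interpolation=cv2.INTER_CUBIC))
E
```

```text
top knobtop 62 [ 0.4862 -0.0849  0.045 ] disc mid [ 0.487  -0.0853  0.0136] [0.103 0.1   0.012] rim 165 [0.5252 0.151  0.0439] [0.5247 0.1522 0.0937] [0.092 0.092 0.011]
scene knobtop 52 [ 0.481  -0.086   0.0431] disc mid [ 0.4845 -0.084   0.0134] [0.107 0.104 0.012] rim 149 [0.5221 0.152  0.0449] [0.5213 0.1526 0.0923] [0.094 0.095 0.008]
```

View pics/crop.png

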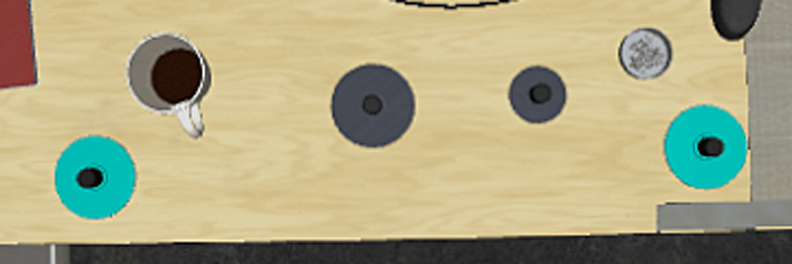

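The crop confirms it: the dark steel disc with its knob (crop 372,104) is the wide cover, the turquoise ones are look-alikes, and the mug is at (168,72). Next I'll refine with the wrist camera above the mug, then above the cover.

```bash
python3 - <<'E'
from h import *
from scipy.spatial.transform import Rotation as R
q0=current_orientation();print(np.round(q0,3),R.from_quat(q0).as_matrix().round(2).tolist())
Q=[1,0,0,0]
for p in ([.524,.152,.26],[.4855,-.085,.2],[.4855,-.085,.018],[.524,.152,.103]):
    for o in ([1,0,0,0],[0,1,0,0]):
        j=inverse_kinematics(p,o);print(p,o,None if j is None else np.round(j,2))
j1=inverse_kinematics([.524,.152,.26],[1,0,0,0]);j2=inverse_kinematics([.524,.152,.26],[0,1,0,0])
Q=[1,0,0,0] if j2 is None or (j1 is not None and abs(j1[5])<abs(j2[5])) else [0,1,0,0]
for nm,p in (("mug",[.524,.152,.28]),("cover",[.4855,-.085,.22])):
    move_ptp(p,Q); sleep(.2)
    c=capture("wrist");X=pts(c);cv2.imwrite(f"pics/w_{nm}.png",c["image"])
    if nm=="mug":
        r=near(X,(.524,.152),.07,.088,.11);print("rim",len(r),circ(r) if len(r)>5 else"",(r.min(0)+r.max(0))/2,(r.max(0)-r.min(0)))
    k=near(X,(.486,-.085),.04,.038,.06)
    d=near(X,(.486,-.085),.065,.007,.02)
    if len(k) and len(d): print("knob",len(k),((k.min(0)+k.max(0))/2).round(4),(k.max(0)-k.min(0)).round(3),"disc",((d.min(0)+d.max(0))/2).round(4),(d.max(0)-d.min(0)).round(3))
print(Q,current_position(),current_clock())
E
```

```text
[ 0.974  0.226 -0.    -0.   ] [[0.9, 0.44, -0.0], [0.44, -0.9, 0.0], [0.0, -0.0, -1.0]]
[0.524, 0.152, 0.26] [1, 0, 0, 0] [ 0.16  0.25  1.58 -0.    1.32  1.73]
[0.524, 0.152, 0.26] [0, 1, 0, 0] [ 0.16  0.25  1.58 -0.    1.32 -1.42]
[0.4855, -0.085, 0.2] [1, 0, 0, 0] [-0.31  0.23  1.76 -0.    1.15  1.26]
[0.4855, -0.085, 0.2] [0, 1, 0, 0] [-0.31  0.23  1.76 -0.    1.15 -1.88]
[0.4855, -0.085, 0.018] [1, 0, 0, 0] [-0.31  0.5   1.94 -0.    0.7   1.26]
[0.4855, -0.085, 0.018] [0, 1, 0, 0] [-0.31  0.5   1.94 -0.    0.7  -1.88]
[0.524, 0.152, 0.103] [1, 0, 0, 0] [ 0.16  0.42  1.76 -0.    0.96  1.73]
[0.524, 0.152, 0.103] [0, 1, 0, 0] [ 0.16  0.42  1.76 -0.    0.96 -1.42]
rim 968 [0.5257 0.1531 0.0445] [0.52566813 0.15343362 0.09240816] [0.09265535 0.09177358 0.00878251]
knob 342 [ 0.4869 -0.0828  0.0431] [0.024 0.026 0.01 ] disc [ 0.4864 -0.082   0.0148] [0.104 0.104 0.01 ]
knob 408 [ 0.4862 -0.0825  0.0429] [0.024 0.023 0.009] disc [ 0.4864 -0.0831  0.0149] [0.103 0.104 0.009]
[0, 1, 0, 0] [ 0.48603263 -0.0840105   0.22028738] 4.6917
```

```bash
python3 - <<'E'
from h import *
Q=[0,1,0,0]
move_gripper(.06)
servo_line([.4864,-.083,.06],Q,rate=.2)
print("touch",servo_line([.4864,-.083,.019],Q,rate=.06,contact_N=4),current_position())
move_gripper(0.0)
print("gap",current_finger_gap(),current_grip_force(),current_position())
f0=np.array(current_force())
servo_line([.4864,-.083,.22],Q,rate=.15); sleep(.3)
print("gap",current_finger_gap(),current_grip_force(),np.array(current_force())-f0,current_clock())
# cover pose in hand, from wrist and scene
for cam in("wrist","scene"):
    c=capture(cam);X=pts(c);d=near(X,(.486,-.083),.07,.195,.24);p=current_position()
    cv2.imwrite(f"pics/{cam}_held.png",c["image"])
    print(cam,len(d),*( (((d.min(0)+d.max(0))/2).round(4),(d.max(0)-d.min(0)).round(3)) if len(d) else ()),np.round(p,4))
E
```

```text
touch False [ 0.48644838 -0.08300526  0.01893695]
gap 0.02318085178546261 30.00037000165321 [ 0.48644754 -0.08299943  0.01909058]
gap 0.023288641764776182 29.999663016060367 [-0.1913771  -0.91893543 -4.11604636] 9.55
wrist 17845 [ 0.4805 -0.0825  0.2252] [0.093 0.104 0.03 ] [ 0.4863 -0.083   0.2197]
scene 689 [ 0.4827 -0.0833  0.2241] [0.104 0.105 0.031] [ 0.4864 -0.083   0.2198]
```

View pics/scene_held.png

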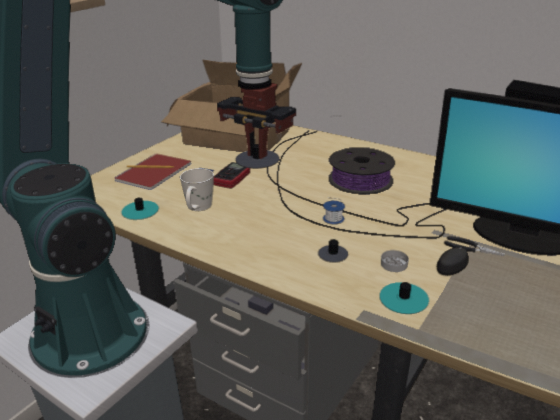

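View pics/wrist_held.png

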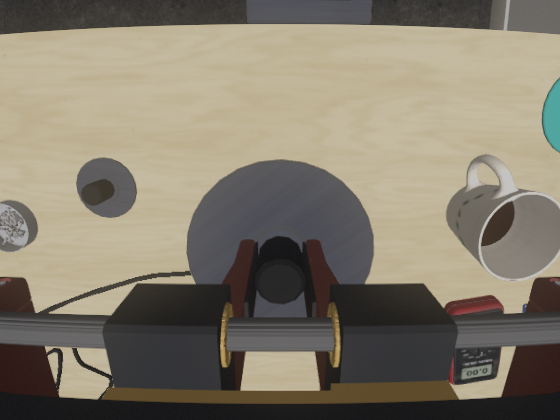

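Held level in the scene (257,158) and wrist (280,240) views, with the disc clear of everything. I'll carry it over the mug and lower it with contact sensing.

```bash
python3 - <<'E'
from h import *
Q=[0,1,0,0]
def disc(c,X,x,y,z):
    d=near(X,(x,y),.056,z-.01,z+.012); n=np.c_[d[:,:2]-[x,y],np.ones(len(d))]
    return least_squares(lambda a:n@a-d[:,2],[0,0,z],loss="soft_l1",f_scale=.002).x
c=capture("wrist");print("tilt",disc(c,pts(c),.486,-.083,.215).round(3))
servo_line([.5255,.153,.21],Q,rate=.2)
servo_line([.5255,.153,.13],Q,rate=.12); sleep(.2)
c=capture("wrist");X=pts(c);cv2.imwrite("pics/w_over.png",c["image"])
r=near(X,(.5255,.153),.07,.086,.1)
c=capture("scene");X=pts(c);cv2.imwrite("pics/s_over.png",cv2.resize(c["image"][100:240,130:310],None,fx=4,fy=4,interpolation=cv2.INTER_CUBIC))
m=near(X,(.5255,.153),.07,.02,.09);print("mug body scene",len(m),circ(m)); print(current_position(),current_clock(),current_finger_gap())
E
```

```text
tilt [0.002 0.    0.215]
mug body scene 836 [0.5228 0.1529 0.0424]
[0.52587572 0.15309011 0.13060615] 12.1667 0.023501500282800118
```

View pics/s_over.png

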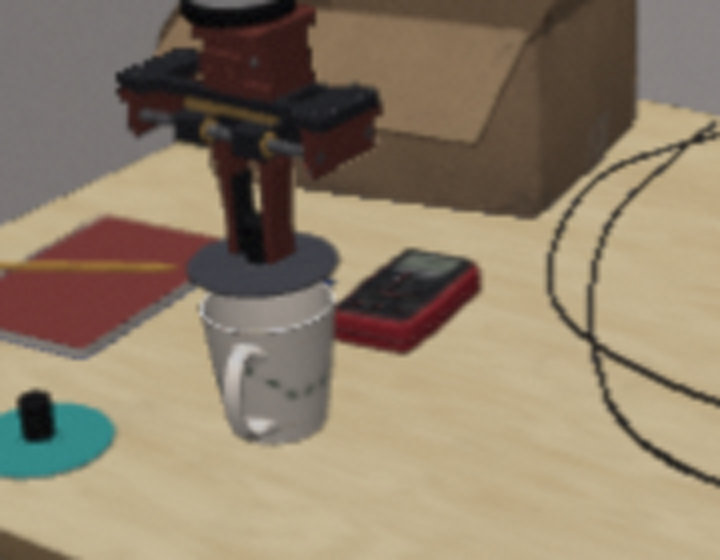

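The cover (crop 262,262) sits centred and level above the mug (268,360). Lowering now.

```bash
python3 - <<'E'
from h import *
Q=[0,1,0,0]
p0=[.5255,.153]
print(servo_line([*p0,.112],Q,rate=.05,contact_N=3),current_position())
print(servo_line([*p0,.1015],Q,rate=.015,contact_N=2.5),np.round(current_position(),4),current_force(),current_clock())
E
```

```text
False [0.52512827 0.15295161 0.11147733]
True [0.5255 0.153  0.1038] [-0.87921271 -0.03416347  4.73277378] 13.2333
```

```bash
python3 - <<'E'
from h import *
Q=[0,1,0,0]
move_gripper(.06); sleep(.2)
servo_line([.5255,.153,.17],Q,rate=.1)
servo_line([.5255,.153,.27],Q,rate=.2); sleep(.2)
def rep(cam):
    c=capture(cam);X=pts(c)
    d=near(X,(.5255,.153),.07,.088,.108)
    n=np.c_[d[:,:2]-[.5255,.153],np.ones(len(d))]
    a=least_squares(lambda a:n@a-d[:,2],[0,0,.1],loss="soft_l1",f_scale=.002).x
    k=near(X,(.5255,.153),.04,.12,.14)
    m=near(X,(.5255,.153),.07,.02,.085)
    print(cam,"tilt/z",a.round(4),"disc",((d.min(0)+d.max(0))/2).round(4),(d.max(0)-d.min(0)).round(3),"knob",k.mean(0).round(4),"mug",circ(m) if len(m)>20 else None)
    return c
rep("wrist");c=rep("scene");rep("top")
cv2.imwrite("pics/s_end.png",cv2.resize(c["image"][100:240,130:310],None,fx=4,fy=4,interpolation=cv2.INTER_CUBIC))
print(current_clock(),current_force())
E
```

```text
wrist tilt/z [0.0019 0.001  0.0986] disc [0.5254 0.153  0.1015] [0.103 0.103 0.013] knob [0.5242 0.1528 0.1298] mug [0.4696 0.1315 0.0067]
scene tilt/z [0.006  0.0142 0.0973] disc [0.5222 0.1498 0.0979] [0.108 0.105 0.019] knob [0.519  0.1494 0.1269] mug [0.5227 0.1533 0.0423]
top tilt/z [-0.0006 -0.001   0.0983] disc [0.5228 0.1496 0.0992] [0.098 0.097 0.013] knob [nan nan nan] mug [0.4857 0.0899 0.0428]
15.9833 [-0.00427019  0.13924995  0.37645964]<stdin>:13: RuntimeWarning: Mean of empty slice.
  ret = um.true_divide(
```

View pics/s_end.png

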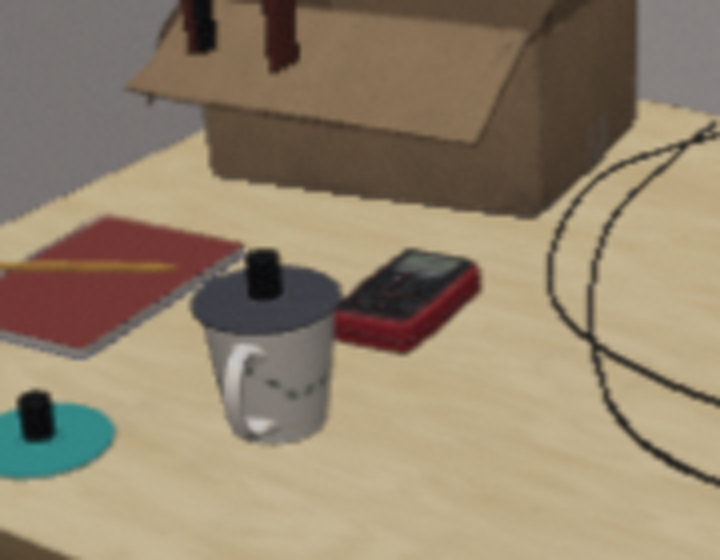

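The cover lies level on the rim (265,300) with its disc top at about 0.0985 m (0.099 expected). The mug hasn't moved and the gripper is clear.

```bash
python3 -c "
from bench import *
print(close_job())"
```

```text
the job is handed in; nothing more can be done
None
```

The wide steel cover is seated level in the mug's mouth and released; the mug stands where it was, the small cover and screw tin were never touched, and I handed the job in at about 16 s.

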